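# Start up the router bench

### The job

Get the router bench running by pressing three controls in this order: tip the mains rocker over fully by pressing its raised end (away from the cable gland), push the round button on the hand remote down until it stays in (dust collector), then press the small start button on the router's switch box all the way in and let it spring back out. Only press: pick nothing up, leave the remote lying where it is, and leave the maple blocks and sanding block undisturbed. Do not press the remote's oblong button or the big mushroom stop button.

Things in the scene. Friction and masses are not known exactly. Their poses are not given: they have to be found in the camera images.
- mains_box: White mains box fixed to the bench, 120 (x) by 90 (y) by 50 mm high, with a black rocker on top; origin at the centre of its underside, z up. A black round cable gland sticks 26 mm out of its -x face (the side away from the end to press). The rocker's pivot runs along the box's y, over the centre, 56 mm above the bench.
- mains_rocker (a joint): Tilt of the V-shaped rocker (two black wings, each 36 mm long along the box's x and 36 mm wide). 0 = off: the wing on the box's +x side stands raised by 0.4 rad (its tip about 78 mm above the bench) and the other lies level (top 64 mm above the bench). 0.4 = fully on: the +x wing lies level. It has no spring and stays where it is left; about 2 to 5 N pressed down near the tip of the raised wing moves it.
- rocker_raised_end (a point): Point to press: on the upper face of the rocker's +x wing, 26 mm from the pivot; it moves with the wing, about 73 mm above the bench when off and 64 mm when fully on.
- remote_center (a point): Centre (half-way up, 12 mm above the bench) of the loose white hand remote lying on the bench, 300 g or so, 150 (x) by 56 (y) by 24 mm high, z up. It has two black buttons on top: a round one 42 mm from this point towards its +x end and an oblong one 42 mm towards its -x end.
- dust_button (a joint): Depth of the round button of the remote (28 mm across), m: 0 = out, 0.006 = fully in. It has no spring: it needs about 3 N and stays in when pushed.
- dust_button_top (a point): Centre of the top face of the round button, 8 mm above the remote's top (32 mm above the bench) when out, 26 mm above the bench when in.
- oblong_button (a joint): Depth of the oblong button of the remote (16 by 38 mm, standing across the remote), m: 0 = out, 0.006 = in; springy. Must not be pressed.
- oblong_button_top (a point): Centre of the top face of the oblong button, 32 mm above the bench.
- switch_box: Aluminium switch box of the router, fixed to the bench, 85 (x) by 150 (y) by 46 mm high; origin at the centre of its underside, z up. Small black start button 42 mm from the centre on its +y side, big black mushroom-headed stop button 42 mm from the centre on its -y side.
- start_button (a joint): Depth of the small start button (24 mm across), m: 0 = out, 0.006 = fully in. Springs back out; starts to move at 1.5 N, fully in at 4.5 N.
- start_button_top (a point): Centre of the top face of the start button, 56 mm above the bench when out, 50 mm when fully in.
- stop_button (a joint): Depth of the mushroom stop button (head 42 mm across), m: 0 = out, 0.006 = in; springy. Must not be pressed.
- stop_button_top (a point): Centre of the top of the mushroom head, 76 mm above the bench.
- maple_long: Loose maple scrap block, 45 (x) by 110 (y) by 38 mm high, origin at the centre of its underside. Bystander.
- maple_short: Loose maple scrap block, 55 by 60 by 45 mm high, origin at the centre of its underside. Bystander.
- sanding_block: Loose yellow sanding block, 66 (x) by 115 (y) by 32 mm high, origin at the centre of its underside. Bystander.
Things that resemble listed ones, but are neither listed nor needed, are in the scene too. Of the things that look like the part that bears remote_center, the smaller one is meant.

How it is judged:
By the outcome, as a careful person would: the job done as asked, in the order asked, and still so for the second after the job is handed in, with the robot touching nothing.
It also fails if it takes over 48 s, if anything falls off the work surface, if the arm or the gripper's body presses on something with over 40 N, if the wrist force passes 120 N, or if a joint passes its speed limit or range.

### The arm

A 6-joint arm with a two-finger parallel gripper is mounted at the origin on the work surface. World frame = base frame: x ahead of the robot, y to its left, z up, the work surface at z = 0. Lengths are in m, angles in rad, forces in N, time in s.
With the tool pointing down it reaches from about 0.275 to 0.975 m from the base axis. Payload 8.4 kg.
Tool frame: the origin (TCP) lies on the front face of the gripper's body, between the roots of the fingers; the fingertips stand 88 mm ahead of it and the grasp point (between the pads) lies 69 mm ahead of it; x points along the fingers, z is the direction in which the jaws open and shut, and the axes are right-handed (so a half turn about x gives the same grasp; the last joint's range is limited). The gripper opens to 92 mm and grips with 3 to 60 N. Pads are 20 mm wide; open, the fingers measure 128 mm over their backs; the gripper's body (75 mm by 189 mm) begins 69 mm behind the grasp point.
Start: joints at [1.246, 0.353, 1.633, -0, 1.155, -0.002], TCP at [0.198, 0.593, 0.303] pointing down, gripper open.
Joint ranges: [-2.63, 2.63], [-0.92, 2.1], [0.06, 2.66], [-1.3, 4.44], [0, 2.69], [-3.02, 3.02]. Speed limits (rad/s): [2.22, 2.22, 2.79, 3.14, 3.14, 3.14].

### API

Orientations are given as a unit quaternion [w, x, y, z].
In Python, from cell import * gives the robot as it stands.
- The arm moves only by the tool move_arm, never from a script. Its argument "plan" is a list that holds one entry, the list of rows, each a list of 7 numbers: the opening, from 0 (shut) to 1 (fully open), then the shift along the tool's x, y, z in cm, then the turn, a rotation vector about the tool's x, y, z in degrees. In form: [[[hand, tx, ty, tz, wx, wy, wz], ...]]. A call has 1 to 20 rows; each row shifts and turns the commanded pose from where the row before left it, along the tool's axes as they then stand; what a row does not reach is not made up. A row lasts 1/8 s, in which the tool goes at most 62.5 mm and 10.7 degrees, less where a joint would pass 70% of its speed; a pose out of reach is approached as far as the arm can. A call with a gripper value outside its range is refused whole. The fingers move at their own pace and stop on an object; the grip force is fixed at half the most. Time passes only in rows, so rows that do not move let the fingers close. It gives the time, the measured TCP pose, the force and the opening at its end, in the units of the state.
- get_state(): the state, without advancing time (a new reading comes with each control period).
- get_image(name): name is "scene" or "top" or "wrist"; returns the picture (384x512x3 uint8, red, green, blue); there is no depth.
- get_calibration(name): a dict with "mtx" (3x3 intrinsics, pixels), "view" (4x4, takes a point from world to camera coordinates). Camera axes: x right, y up, looking along -z (the intrinsics and any distortion apply to the point x, -y, -z); pixel columns grow to the right and rows downward; lengths in m; the calibration is good to about 2 mm. A picture is of the moment at which its call begins: read the wrist's pose just before it. get_calibration takes no time and is no camera call; for the wrist camera it gives the pose at the moment of the call.
- sign_off(): hands the job in, once; it reports no verdict.
The state is a dict: "clock": time; "qpos": joint angles; "joint_velocities": joint speeds; "tau": joint torques, N m; "tcp_pos": TCP position; "tcp_rot": TCP orientation; "wrist_force": force on the tool from outside, world axes, zero at the start; "moment": the same for the moment, N m; "grip_width": finger opening in m.
Only numpy, scipy, OpenCV 4.12 (cv2) and the standard library are available. Lean on these libraries where they do the work, as an engineer would, in place of code of your own. Each camera call takes 0.05 s, during which the arm holds its last target.

## Working session

There is one attempt and no reset: what is moved stays moved. The work goes in short steps, Python scripts to look and compute and a tool call to move; the robot and the scene stay as the last step left them, time stands still between calls to the robot, and variables do not carry over. Pictures are saved under pics/ and viewed, and the job is handed in when it is done.

Besides the shell and the picture viewer there is one more tool, called by a JSON object that holds its "api" and its "payload", one argument or row to a line. move_arm: Moves the arm, as the interface text tells. Its arguments: {"type":"object","properties":{"plan":{"type":"array"}},"required":["plan"]}

```bash
mkdir -p pics
python3 - <<'E'
from cell import *
import cv2
s=get_state();print(s)
for n in ["scene","top","wrist"]:
    im=get_image(n);cv2.imwrite(f"pics/{n}0.png",im[:,:,::-1]);c=get_calibration(n);print(n,c)
E
```

```text
{'clock': 0.0, 'qpos': array([ 1.24558645e+00,  3.53646953e-01,  1.63410299e+00, -1.04553616e-05,
        1.15518526e+00, -2.38853503e-03]), 'joint_velocities': array([-0.00034709,  0.0002291 , -0.00018292, -0.00053065,  0.00037216,
       -0.00120758]), 'tau': array([ 6.00826934e-04, -5.93849552e+01, -3.34213722e+01,  6.95938803e-02,
        2.35092826e-02, -9.58504666e-05]), 'tcp_pos': array([0.19815885, 0.5923786 , 0.30197768]), 'tcp_rot': array([ 0.57347122, -0.41342571,  0.57423903,  0.41286739]), 'wrist_force': array([ 0.23121615,  0.60037208, -0.10482694]), 'moment': array([ 1.74515630e-02, -6.60650051e-05,  2.18350672e-02]), 'grip_width': 0.09181629164278662}
scene {'mtx': array([[497.85352021,   0.        , 258.35541581],
       [  0.        , 497.85352021, 201.35126594],
       [  0.        ,   0.        ,   1.        ]]), 'view': array([[ 2.37066941e-01,  9.71492870e-01, -9.32450137e-04,
        -1.42645763e-01],
       [-6.68982750e-01,  1.63943246e-01,  7.24972201e-01,
         3.08855399e-01],
       [ 7.04458193e-01, -1.71243149e-01,  6.88777496e-01,
        -1.6485401
[... 334 characters left out ...]
   -5.14772885e-04],
       [ 9.88013702e-01, -5.24141475e-03,  1.54277194e-01,
        -5.61167832e-01],
       [-1.54189180e-01,  1.43408550e-02,  9.87937264e-01,
        -1.07181646e+00],
       [ 0.00000000e+00,  0.00000000e+00,  0.00000000e+00,
         1.00000000e+00]])}
wrist {'mtx': array([[345.01471761,   0.        , 257.18273905],
       [  0.        , 345.01471761, 194.66874738],
       [  0.        ,   0.        ,   1.        ]]), 'view': array([[ 0.31703791,  0.94841119, -0.00178292, -0.62403425],
       [-0.91519892,  0.30544138, -0.26290017,  0.03074505],
       [-0.24879289,  0.08498105,  0.96482139, -0.39117399],
       [ 0.        ,  0.        ,  0.        ,  1.        ]])}
```

View pics/scene0.png

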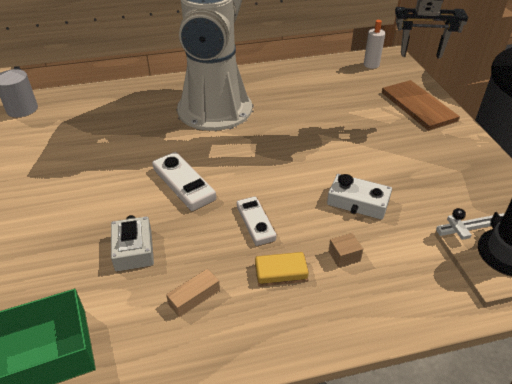

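View pics/top0.png

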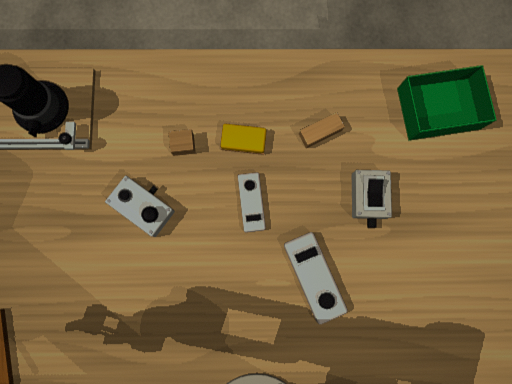

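Top view: mains box at (372,195), with its gland at (372,222). The switch box is at (139,206). There are two remotes: a small one at (251,203) and a large one at (315,277). The smaller is meant, so I'll confirm it in a crop and measure.

```bash
cat > h.py <<'E'
import numpy as np, cv2
from cell import *
def ray(n,uv,z,c=None):
    c=c or get_calibration(n);K=c["mtx"];V=c["view"];R=V[:3,:3];o=-R.T@V[:3,3]
    p=np.linalg.inv(K)@[uv[0],uv[1],1];d=R.T@np.array([p[0],-p[1],-p[2]])
    return o+d*(z-o[2])/d[2]
def proj(n,P,c=None):
    c=c or get_calibration(n);q=c["view"][:3]@np.append(P,1);q=c["mtx"]@[q[0],-q[1],-q[2]];return q[:2]/q[2]
def blobs(im,roi,lo,hi,amin=30):
    x0,y0,x1,y1=roi;g=im[y0:y1,x0:x1].astype(int)
    m=((g.min(2)>=lo)&(g.max(2)<=hi)).astype(np.uint8)
    n,l,st,ce=cv2.connectedComponentsWithStats(m);out=[]
    for i in range(1,n):
        if st[i,4]>=amin:
            cn=max(cv2.findContours((l==i).astype(np.uint8),0,2)[0],key=len)
            out.append((st[i,4],(ce[i]+[x0,y0]).round(1),st[i,:4]+[x0,y0,0,0],cv2.minAreaRect(cn+np.array([x0,y0]))))
    return out
E
python3 - <<'E'
from h import *
im=cv2.imread("pics/top0.png")
crops=[im[160:240,100:180],im[160:240,210:290],im[155:235,335:415]]
cv2.imwrite("pics/c0.png",np.hstack([cv2.resize(c,None,fx=3.3,fy=3.3,interpolation=2) for c in crops]))
sc=cv2.imread("pics/scene0.png")
crops=[sc[155:235,320:400],sc[180:260,215:295],sc[205:285,90:170]]
cv2.imwrite("pics/c1.png",np.hstack([cv2.resize(c,None,fx=3.3,fy=3.3,interpolation=2) for c in crops]))
for n,r in [("sw",(100,165,180,240)),("rem",(230,165,275,240)),("main",(340,160,405,235))]:
    print(n)
    for b in blobs(im,r,0,60):
        print(" dark",b[0],b[1],b[2],ray("top",b[1],.032)[:2].round(4),ray("top",b[1],.056)[:2].round(4),ray("top",b[1],.076)[:2].round(4))
    for b in blobs(im,r,130,255,200): print(" light",b[0],b[1],b[3])
E
```

```text
sw
 dark 53 [152.7 189.7] [148 185  10  10] [0.5747 0.2564] [0.5707 0.2511] [0.5673 0.2467]
 dark 122 [124.7 195.1] [119 190  13  12] [0.5612 0.3266] [0.5575 0.3198] [0.5544 0.3142]
 dark 216 [149.6 214.2] [142 206  17  17] [0.5123 0.2624] [0.5096 0.257 ] [0.5074 0.2525]
 light 1283 [134.8 204.3] ((137.66000366210938, 205.12001037597656), (57.20000457763672, 33.0), 36.86989974975586)
rem
 dark 83 [249.3 184.7] [244 180  11  10] [0.5863 0.0114] [0.5821 0.0114] [0.5785 0.0114]
 dark 83 [253.2 217.5] [246 214  15   7] [0.5024 0.002 ] [0.4999 0.0022] [0.4979 0.0024]
 light 872 [250.2 202.2] ((250.56707763671875, 201.89198303222656), (56.1571159362793, 20.135543823242188), 83.1572265625)
main
 dark 409 [375.  192.7] [367 179  17  28] [ 0.564  -0.3091] [ 0.5602 -0.3022] [ 0.5571 -0.2964]
 dark 98 [371.5 222.4] [367 218  10  10] [ 0.4882 -0.2965] [ 0.486  -0.2899] [ 0.4842 -0.2843]
```

View pics/c0.png

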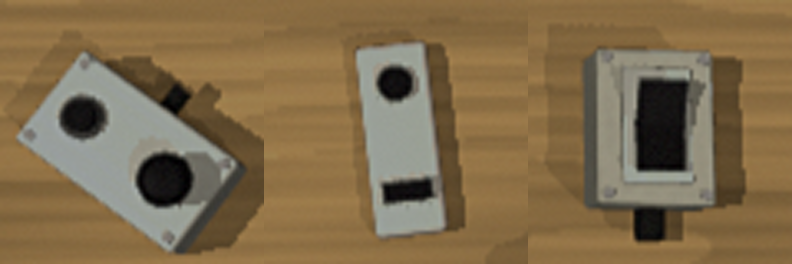

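View pics/c1.png

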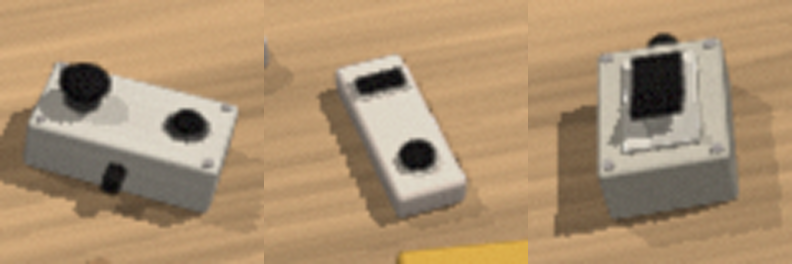

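View pics/wrist0.png

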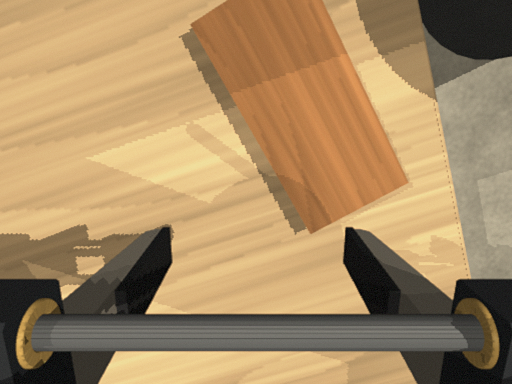

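The crops confirm it. On the small remote the round button is at top (249,185) and the oblong at (253,217), 84.4 mm apart (given 84). Start is at (125,195) and the mushroom at (150,214), 83.9 mm apart (given 84). The rocker's gland is on world -x, so the raised wing is on world +x. Next I'll measure the mains box axes and cross-check the points in the scene view.

Run:
```python
from h import *
im=cv2.imread("pics/top0.png");sc=cv2.imread("pics/scene0.png")
for t in (100,110,120,130,140,150):
  for b in blobs(im,(345,162,400,222),t,255,100): print("top",t,b[0],[np.round(v,1) for v in b[3]])
def tri(a,b):
    A=[];B=[]
    for n,uv in (("top",a),("scene",b)):
        o=ray(n,uv,1.0);p=ray(n,uv,0.);d=(p-o)/np.linalg.norm(p-o);M=np.eye(3)-np.outer(d,d);A.append(M);B.append(M@o)
    P=np.linalg.solve(sum(A),sum(B));return P.round(4)
for n,r in [("sw",(320,160,400,225)),("rem",(230,190,285,250)),("main",(100,205,165,275))]:
    for b in blobs(sc,r,0,60,20): print(n,b[0],b[1],b[2])
s=get_state();w,x,y,z=s["tcp_rot"]
from scipy.spatial.transform import Rotation as R
print(R.from_quat([x,y,z,w]).as_matrix().round(3))
cv2.imwrite("pics/m1.png",np.hstack([cv2.resize(im[155:235,340:405],None,fx=6,fy=6,interpolation=0),cv2.resize(sc[205:285,100:165],None,fx=6,fy=6,interpolation=0)]))
```

```text
top 100 1071 [array([373., 193.]), array([46., 34.]), np.float64(90.0)]
top 110 991 [array([373. , 193.5]), array([45., 34.]), np.float64(90.0)]
top 120 820 [array([373. , 193.5]), array([45., 34.]), np.float64(90.0)]
top 130 166 [array([374. , 192.5]), array([33., 20.]), np.float64(90.0)]
sw 159 [344.9 180.8] [338 175  15  14]
sw 67 [376.  192.4] [371 189  11   8]
sw 51 [353.8 209. ] [350 205   8   9]
rem 62 [249.6 204.3] [243 201  14   7]
rem 66 [260.8 226.7] [256 223  10   8]
main 270 [128.5 230.9] [121 221  16  20]
[[-0.    -0.948  0.317]
 [-0.001  0.317  0.948]
 [-1.     0.    -0.001]]
```

View pics/m1.png

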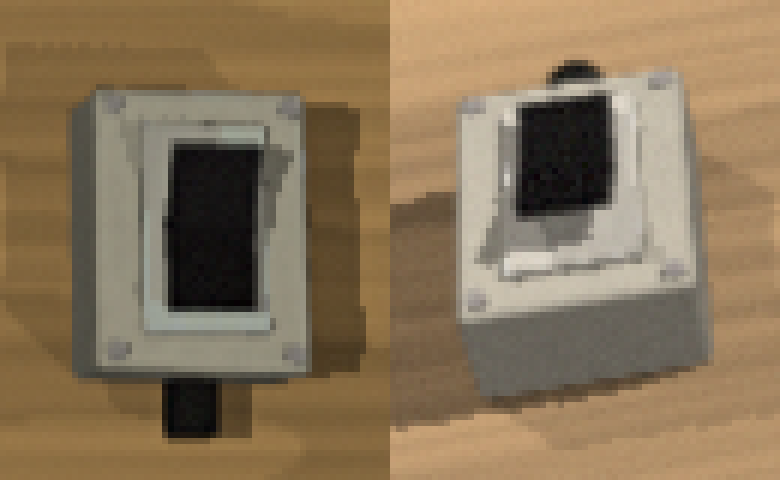

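Run:
```python
from h import *
T=[(114,104),(288,107),(118,350),(294,355)];S=[(475-390,302),(672-390,272),(475-390,106),(660-390,80)]
Pt=np.array([ray("top",(340+a/6-.5,155+b/6-.5),.05) for a,b in T]);Ps=np.array([ray("scene",(100+a/6-.5,205+b/6-.5),.05) for a,b in S])
print(Pt.round(4),Ps.round(4),Pt.mean(0),Ps.mean(0))
for nm,P in(("t",Pt),("s",Ps)):
    d=P[0]+P[1]-P[2]-P[3];print(nm,np.degrees(np.arctan2(d[1],d[0])))
for nm,a,b,z in[("start",(124.7,195.1),(376,192.4),.054),("round",(249.3,184.7),(260.8,226.7),.030),("obl",(253.2,217.5),(249.6,204.3),.03),("stop",(149.6,214.2),(344.9,180.8),.07)]:
    print(nm,ray("top",a,z).round(4),ray("scene",b,z).round(4))
```

```text
[[ 0.6148 -0.2647  0.05  ]
 [ 0.6131 -0.3382  0.05  ]
 [ 0.5106 -0.2618  0.05  ]
 [ 0.5081 -0.3351  0.05  ]] [[ 0.6133 -0.339   0.05  ]
 [ 0.6159 -0.2658  0.05  ]
 [ 0.5085 -0.3357  0.05  ]
 [ 0.5114 -0.2625  0.05  ]] [ 0.56164439 -0.29994132  0.05      ] [ 0.56225625 -0.30076518  0.05      ]
t -1.6329971614437002
s -1.8234867866055622
start [0.5578 0.3204 0.054 ] [0.564  0.3178 0.054 ]
round [0.5867 0.0114 0.03  ] [0.5889 0.0093 0.03  ]
obl [0.5026 0.002  0.03  ] [5.056e-01 5.000e-04 3.000e-02]
stop [0.5081 0.2539 0.07  ] [0.5197 0.2486 0.07  ]
```

{"api": "move_arm", "payload": {
  "plan": [
    [[0, 0, 0, 0, -8.5, 0, 0], [0, 0, 0, 0, -8.5, 0, 0], [0, 0.45, -2.3, -4.9, 0, 0, 0], [0, 0.45, -2.3, -4.9, 0, 0, 0], [0, 0.45, -2.3, -4.9, 0, 0, 0], [0, 0.45, -2.3, -4.9, 0, 0, 0], [0, 0.45, -2.3, -4.9, 0, 0, 0], [0, 0.45, -2.3, -4.9, 0, 0, 0], [0, 0.45, -2.3, -4.9, 0, 0, 0], [0, 0.45, -2.3, -4.9, 0, 0, 0], [0, 0.45, -2.3, -4.9, 0, 0, 0], [0, 0.45, -2.3, -4.9, 0, 0, 0], [0, 0.45, -2.3, -4.9, 0, 0, 0], [0, 0.45, -2.3, -4.9, 0, 0, 0], [0, 0.45, -2.3, -4.9, 0, 0, 0], [0, 0.45, -2.3, -4.9, 0, 0, 0], [0, 0.45, -2.3, -4.9, 0, 0, 0], [0, 0.45, -2.3, -4.9, 0, 0, 0], [0, 0.45, -2.3, -4.9, 0, 0, 0], [0, 0.45, -2.3, -4.9, 0, 0, 0]]
  ]
}}

```text
clock: 2.65
tcp_pos: [0.5895, -0.3015, 0.2212]
tcp_rot: [0.507, -0.493, 0.507, 0.494]
wrist_force: [0.7, 0.1, 0.4]
grip_width: 0.0003
```

```bash
cat > look.py <<'E'
import sys
from h import *
from scipy.spatial.transform import Rotation as R
s=get_state();q=s["tcp_rot"];M=R.from_quat([q[1],q[2],q[3],q[0]]).as_matrix()
print(s["tcp_pos"].round(4),"tip",(s["tcp_pos"]+.088*M[:,0]).round(4),s["wrist_force"].round(2),s["clock"]);print(M.round(4))
k=sys.argv[1]
ims=[]
for n in sys.argv[2:]:
    c=get_calibration(n);im=get_image(n);cv2.imwrite(f"pics/{n}{k}.png",im[:,:,::-1])
    np.save(f"pics/{n}{k}.npy",c,allow_pickle=True)
E
python3 look.py 1 wrist scene
```

```text
[ 0.5895 -0.3015  0.2212] tip [ 0.5895 -0.3015  0.1332] [0.68 0.09 0.39] 2.65
[[-3.000e-04 -9.997e-01  2.630e-02]
 [ 3.000e-04  2.630e-02  9.997e-01]
 [-1.000e+00  3.000e-04  3.000e-04]]
```

View pics/wrist1.png

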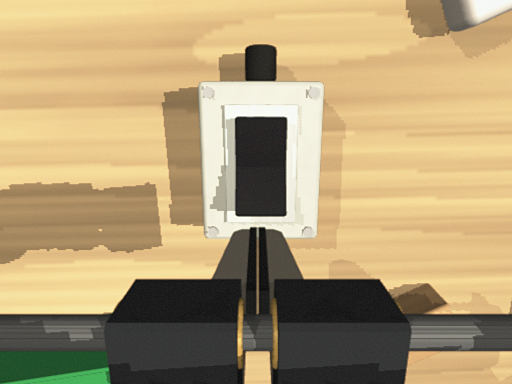

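View pics/scene1.png

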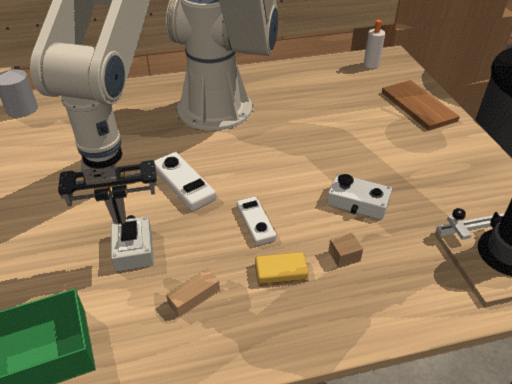

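The wrist view shows the rocker at (261,167) with the gland at the top (260,62). The fingers point at the box's near end, which is the raised +x wing. I'll check the centre from this view and also take a wrist fix on the tip offset.

Run:
```python
from h import *
c=np.load("pics/wrist1.npy",allow_pickle=True).item()
P=np.array([ray("w",u,.05,c) for u in[(208,93),(314,93),(213,231),(308,231)]]);print(P.round(4),P.mean(0))
print(proj("w",[.5895,-.3015,.1332],c), proj("w",[.588,-.301,.073],c))
```

```text
[[ 0.51   -0.3345  0.05  ]
 [ 0.5119 -0.2598  0.05  ]
 [ 0.6137 -0.3372  0.05  ]
 [ 0.6156 -0.2627  0.05  ]] [ 0.56280874 -0.29857016  0.05      ]
[257.85766859 243.63959591] [258.40843854 207.25333953]
```

{"api": "move_arm", "payload": {
  "plan": [
    [[0, 2.5, 0, 0, 0, 0, 0], [0, 2.3, 0, 0, 0, 0, 0], [0, 0.3, 0, 0, 0, 0, 0], [0, 0.3, 0, 0, 0, 0, 0], [0, 0.3, 0, 0, 0, 0, 0], [0, 0.3, 0, 0, 0, 0, 0], [0, 0.2, 0, 0, 0, 0, 0], [0, 0.2, 0, 0, 0, 0, 0], [0, 0.2, 0, 0, 0, 0, 0], [0, 0.1, 0, 0, 0, 0, 0], [0, 0.1, 0, 0, 0, 0, 0], [0, 0, 0, 0, 0, 0, 0]]
  ]
}}

```text
clock: 4.25
tcp_pos: [0.5887, -0.2997, 0.1533]
tcp_rot: [0.506, -0.493, 0.507, 0.494]
wrist_force: [1.1, 0.7, 2.9]
grip_width: 0.0005
```

{"api": "move_arm", "payload": {
  "plan": [
    [[0, 0.1, 0, 0, 0, 0, 0], [0, 0.1, 0, 0, 0, 0, 0], [0, 0, 0, 0, 0, 0, 0]]
  ]
}}

```text
clock: 4.62
tcp_pos: [0.589, -0.2998, 0.1523]
tcp_rot: [0.506, -0.493, 0.507, 0.494]
wrist_force: [-0.0, 0.7, 9.5]
grip_width: 0.0003
```

{"api": "move_arm", "payload": {
  "plan": [
    [[0, 0.1, 0, 0, 0, 0, 0], [0, 0, 0, 0, 0, 0, 0], [0, -2, 0, 0, 0, 0, 0], [0, -4, 0, 0, 0, 0, 0], [0, -4, 0, 0, 0, 0, 0], [0, 0, 0, 0, 0, 0, 0]]
  ]
}}

```text
clock: 5.38
tcp_pos: [0.5901, -0.3004, 0.2545]
tcp_rot: [0.507, -0.495, 0.506, 0.492]
wrist_force: [-0.1, -0.0, -0.7]
grip_width: 0.0006
```

```bash
python3 look.py 2 wrist scene
python3 - <<'E'
import cv2,numpy as np
a=cv2.imread("pics/scene2.png")[205:285,90:170];b=cv2.imread("pics/scene0.png")[205:285,90:170];w=cv2.imread("pics/wrist2.png")
cv2.imwrite("pics/c2.png",np.hstack([cv2.resize(a,(384,384)),cv2.resize(w[:,128:],(384,384))]))
E
```

```text
[ 0.5901 -0.3004  0.2545] tip [ 0.5905 -0.3006  0.1665] [-0.11 -0.01 -0.72] 5.375
[[ 0.0043 -0.9997  0.0261]
 [-0.0024  0.026   0.9997]
 [-1.     -0.0044 -0.0023]]
```

View pics/c2.png

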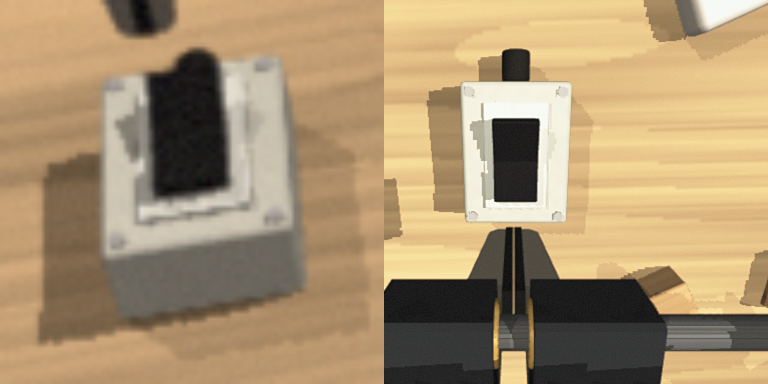

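The rocker is over: the +x wing lies level and the gland-side wing is raised. Force had been climbing stiffly at the end stop. Next is the remote.

{"api": "move_arm", "payload": {
  "plan": [
    [[0, 0, 0.2, 3.1, 0, 0, 0], [0, 0, 0.2, 5, 0, 0, 0], [0, 0, 0.2, 5, 0, 0, 0], [0, 0, 0.2, 5, 0, 0, 0], [0, 0, 0.2, 5, 0, 0, 0], [0, 0, 0.1, 5, 0, 0, 0], [0, 0, 0, 3, 0, 0, 0], [0, 3, 0, 0, -4, 0, 0], [0, 3, 0, 0, -4, 0, 0], [0, 0, 0, 0, 0, 0, 0]]
  ]
}}

```text
clock: 6.72
tcp_pos: [0.5838, 0.0115, 0.1874]
tcp_rot: [0.469, -0.526, 0.473, 0.529]
wrist_force: [-0.9, 0.3, -0.5]
grip_width: 0.0003
```

```bash
python3 look.py 3 wrist
python3 - <<'E'
from h import *
c=np.load("pics/wrist3.npy",allow_pickle=True).item();im=cv2.imread("pics/wrist3.png")
for b in blobs(im,(150,0,400,225),0,75,150): print(b[0],b[1],b[2],ray("w",b[1],.032,c).round(4))
E
```

```text
[0.5838 0.0115 0.1874] tip [0.5832 0.0115 0.0994] [-0.89  0.27 -0.54] 6.725
[[-7.200e-03 -9.936e-01 -1.131e-01]
 [-2.000e-04 -1.131e-01  9.936e-01]
 [-1.000e+00  7.100e-03  6.000e-04]]
1340 [259.   92.4] [231  81  57  25] [0.5044 0.0032 0.032 ]
953 [258.5 210.2] [241 194  36  31] [0.5855 0.0122 0.032 ]
```

View pics/wrist3.png

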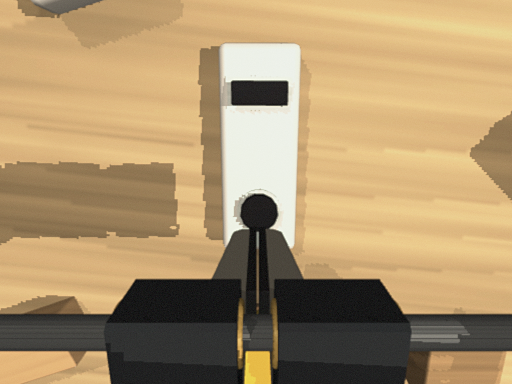

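The wrist view shows the round button centred at about (258,211) in front of the fingers, and the oblong at (259,92), well clear. The round button comes out at (0.586, 0.012).

{"api": "move_arm", "payload": {
  "plan": [
    [[0, 2.5, -0.3, 0, 0, 0, 0], [0, 2.5, 0, 0, 0, 0, 0], [0, 1, 0, 0, 0, 0, 0], [0, 0.2, 0, 0, 0, 0, 0], [0, 0.2, 0, 0, 0, 0, 0], [0, 0.2, 0, 0, 0, 0, 0], [0, 0.2, 0, 0, 0, 0, 0], [0, 0.2, 0, 0, 0, 0, 0], [0, 0.2, 0, 0, 0, 0, 0], [0, 0, 0, 0, 0, 0, 0]]
  ]
}}

```text
clock: 8.02
tcp_pos: [0.5892, 0.0118, 0.1186]
tcp_rot: [0.471, -0.528, 0.471, 0.528]
wrist_force: [0.4, 0.3, 0.0]
grip_width: 0.0006
```

{"api": "move_arm", "payload": {
  "plan": [
    [[0, 0.1, 0, 0, 0, 0, 0], [0, 0.1, 0, 0, 0, 0, 0], [0, 0.1, 0, 0, 0, 0, 0], [0, 0, 0, 0, 0, 0, 0]]
  ]
}}

```text
clock: 8.52
tcp_pos: [0.5892, 0.0117, 0.1156]
tcp_rot: [0.471, -0.528, 0.471, 0.528]
wrist_force: [0.7, 0.6, 0.6]
grip_width: 0.0004
```

{"api": "move_arm", "payload": {
  "plan": [
    [[0, 0.1, 0, 0, 0, 0, 0], [0, 0.1, 0, 0, 0, 0, 0]]
  ]
}}

```text
clock: 8.78
tcp_pos: [0.5893, 0.0117, 0.1144]
tcp_rot: [0.471, -0.528, 0.471, 0.528]
wrist_force: [-6.0, -0.2, 18.7]
grip_width: 0.0004
```

```bash
python3 look.py 4 wrist scene
python3 - <<'E'
import cv2,numpy as np
a=cv2.imread("pics/scene4.png")[170:270,205:305];w=cv2.imread("pics/wrist4.png")
cv2.imwrite("pics/c4.png",np.hstack([cv2.resize(a,(384,384)),w[:,64:448]]))
E
```

```text
[0.5893 0.0117 0.1144] tip [0.5893 0.0117 0.0264] [-6.04 -0.24 18.72] 8.775
[[-0.     -0.9936 -0.1133]
 [-0.     -0.1133  0.9936]
 [-1.      0.     -0.    ]]
```

View pics/c4.png

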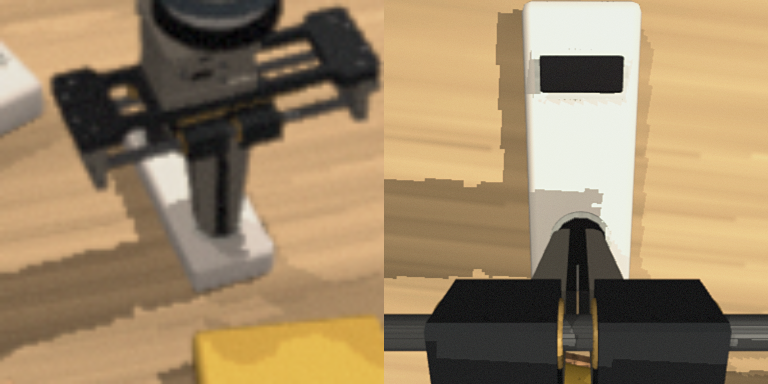

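Stiff stop at tip z 0.026, 18.7 N: the button is in. Retract and check the remote.

{"api": "move_arm", "payload": {
  "plan": [
    [[0, -1, 0, 0, 0, 0, 0], [0, -4, 0, 0, 0, 0, 0], [0, -5, 0, 0, 0, 0, 0], [0, -3, 0, 0, 0, 0, 0], [0, 0, 0, 0, 0, 0, 0]]
  ]
}}

```text
clock: 9.5
tcp_pos: [0.5906, 0.0118, 0.2464]
tcp_rot: [-0.472, 0.529, -0.47, -0.526]
wrist_force: [1.1, 0.5, -0.7]
grip_width: 0.0003
```

```bash
python3 look.py 5 wrist scene
python3 - <<'E'
from h import *
c=np.load("pics/wrist5.npy",allow_pickle=True).item();w=cv2.imread("pics/wrist5.png")
for b in blobs(w,(150,0,400,225),0,75,150): print(b[0],b[1],b[2],ray("w",b[1],.032,c).round(4),ray("w",b[1],.026,c).round(4))
a=cv2.imread("pics/scene5.png")[170:270,205:305]
cv2.imwrite("pics/c5.png",np.hstack([cv2.resize(a,(384,384)),w[:,64:448]]))
E
```

```text
[0.5906 0.0118 0.2464] tip [0.591  0.0118 0.1584] [ 1.11  0.46 -0.66] 9.5
[[ 5.100e-03 -9.935e-01 -1.133e-01]
 [ 1.000e-04 -1.133e-01  9.936e-01]
 [-1.000e+00 -5.100e-03 -5.000e-04]]
861 [259.5  82.9] [237  74  46  19] [0.5045 0.0032 0.032 ] [0.5043 0.0032 0.026 ]
623 [259.2 181.2] [245 168  29  28] [0.5865 0.0124 0.032 ] [0.5879 0.0126 0.026 ]
```

View pics/c5.png

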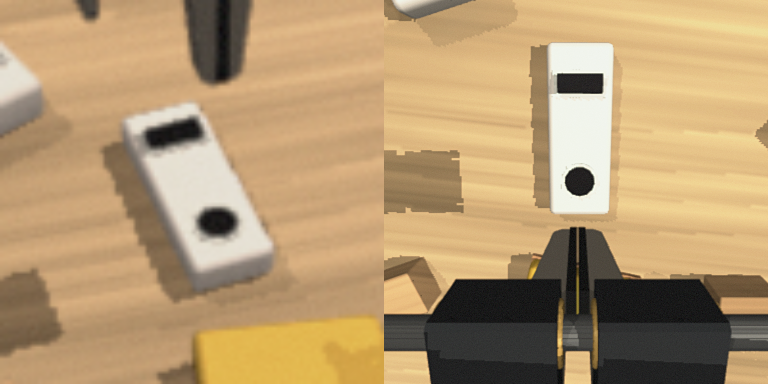

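Round button now sits low, and the remote has not moved (oblong still at (0.5045, 0.003)). On to the start button.

{"api": "move_arm", "payload": {
  "plan": [
    [[0, 0, 0, 3, 0, 0, 0], [0, 0, -0.1, 5, 0, 0, 0], [0, 0, -0.1, 5, 0, 0, 0], [0, 0, -0.1, 5, 0, 0, 0], [0, 0, -0.1, 5, 0, 0, 0], [0, 0, 0, 5, 0, 0, 0], [0, 0, 0, 2.8, 0, 0, 0], [0, 2, 0, 0, 0, 0, 0], [0, 2, 0, 0, 0, 0, 0], [0, 0, 0, 0, 0, 0, 0], [0, 0, 0, 0, 0, 0, 0]]
  ]
}}

```text
clock: 10.98
tcp_pos: [0.5585, 0.3173, 0.2034]
tcp_rot: [0.471, -0.527, 0.471, 0.527]
wrist_force: [0.3, 0.7, 0.1]
grip_width: 0.0004
```

```bash
python3 look.py 6 wrist
python3 - <<'E'
from h import *
c=np.load("pics/wrist6.npy",allow_pickle=True).item();im=cv2.imread("pics/wrist6.png")
for b in blobs(im,(100,0,450,230),0,75,150): print(b[0],b[1],b[2],ray("w",b[1],.056,c).round(4),ray("w",b[1],.076,c).round(4))
E
```

```text
[0.5585 0.3173 0.2034] tip [0.5585 0.3173 0.1154] [0.34 0.67 0.08] 10.975
[[-6.000e-04 -9.937e-01 -1.121e-01]
 [-4.000e-04 -1.121e-01  9.937e-01]
 [-1.000e+00  6.000e-04 -4.000e-04]]
3375 [170.1 131.5] [138  99  66  66] [0.5114 0.2538 0.056 ] [0.5091 0.2586 0.076 ]
1157 [264.4 211.8] [245 195  40  35] [0.5594 0.3219 0.056 ] [0.553  0.3208 0.076 ]
324 [179.2 216.5] [168 205  25  23] [0.5696 0.2629 0.056 ] [0.5623 0.2669 0.076 ]
```

View pics/wrist6.png

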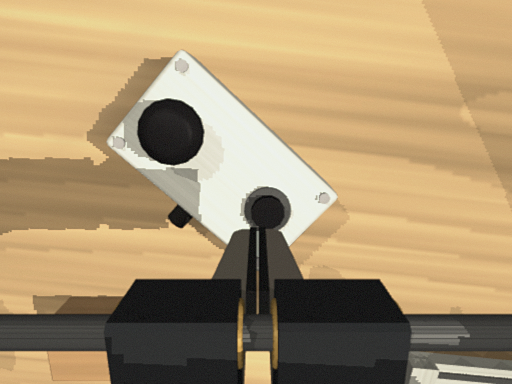

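The wrist view shows start at (267,211) → (0.5595, 0.322) and the mushroom at (170,131), 8 cm away. Shift 0.35 cm along tool z and press.

{"api": "move_arm", "payload": {
  "plan": [
    [[0, 2.5, 0, 0.35, 0, 0, 0], [0, 2.5, 0, 0, 0, 0, 0], [0, 0.5, 0, 0, 0, 0, 0], [0, 0.2, 0, 0, 0, 0, 0], [0, 0.2, 0, 0, 0, 0, 0], [0, 0.2, 0, 0, 0, 0, 0], [0, 0.2, 0, 0, 0, 0, 0], [0, 0.1, 0, 0, 0, 0, 0], [0, 0, 0, 0, 0, 0, 0]]
  ]
}}

```text
clock: 12.15
tcp_pos: [0.5584, 0.3219, 0.1401]
tcp_rot: [-0.471, 0.528, -0.47, -0.527]
wrist_force: [2.0, -0.4, 3.5]
grip_width: 0.0004
```

Tip z is 0.052 at 3.5 N, which matches the spring partly pressed. Continue to the stop.

{"api": "move_arm", "payload": {
  "plan": [
    [[0, 0.1, 0, 0, 0, 0, 0], [0, 0.1, 0, 0, 0, 0, 0], [0, 0.1, 0, 0, 0, 0, 0], [0, 0, 0, 0, 0, 0, 0]]
  ]
}}

```text
clock: 12.65
tcp_pos: [0.5585, 0.322, 0.1383]
tcp_rot: [-0.471, 0.528, -0.47, -0.527]
wrist_force: [-0.6, -1.8, 17.4]
grip_width: 0.0007
```

Bottomed out: 17 N at tip z 0.050. Retract.

{"api": "move_arm", "payload": {
  "plan": [
    [[0, -1, 0, 0, 0, 0, 0], [0, -4, 0, 0, 0, 0, 0], [0, -5, 0, 0, 0, 0, 0], [0, -5, 0, 0, 0, 0, 0], [0, 0, -4, 0, 0, 0, 0], [0, 0, 0, 0, 0, 0, 0], [0, 0, 0, 0, 0, 0, 0]]
  ]
}}

```text
clock: 13.52
tcp_pos: [0.5964, 0.3257, 0.2853]
tcp_rot: [0.47, -0.527, 0.472, 0.528]
wrist_force: [-0.2, 1.1, 0.0]
grip_width: 0.0003
```

```bash
python3 look.py 7 wrist scene top
python3 - <<'E'
from h import *
a=cv2.imread("pics/scene7.png");b=cv2.imread("pics/scene0.png")
r=[(320,155),(215,180),(90,205)]
cv2.imwrite("pics/c7.png",np.vstack([np.hstack([cv2.resize(i[y:y+80,x:x+80],(260,260),interpolation=2) for x,y in r]) for i in (b,a)]))
d=np.abs(a.astype(int)-b).max(2)
for n,(x0,y0,x1,y1) in dict(sand=(250,248,312,288),ml=(163,268,225,315),ms=(325,232,366,268),rem=(232,193,280,248),sw=(325,170,395,220)).items(): print(n,(d[y0:y1,x0:x1]>60).sum())
E
```

```text
[0.5964 0.3257 0.2853] tip [0.5961 0.3256 0.1973] [-0.22  1.09  0.01] 13.525
[[-0.0031 -0.9936 -0.1131]
 [-0.0014 -0.1131  0.9936]
 [-1.      0.0033 -0.0011]]
sand 77
ml 493
ms 38
rem 271
sw 0
```

View pics/c7.png

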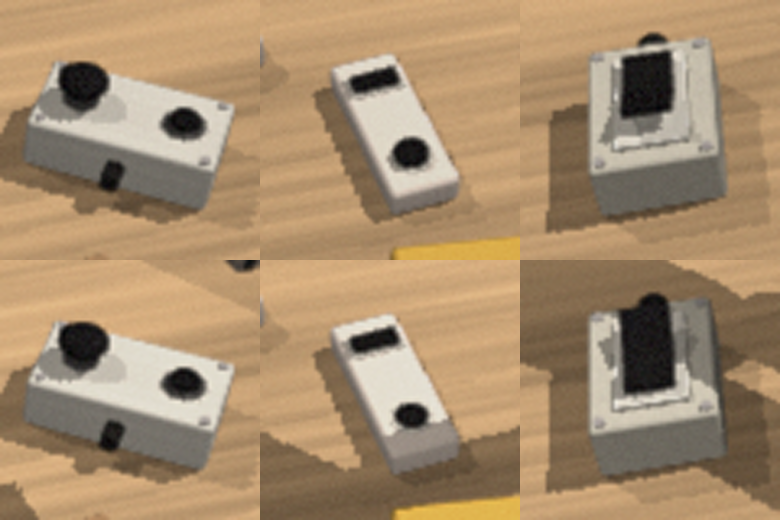

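Start has sprung back out, the stop is unchanged, the round button is in, and the rocker is on. The differences at the blocks look like arm shadow, so I'll look before handing in.

View pics/scene7.png

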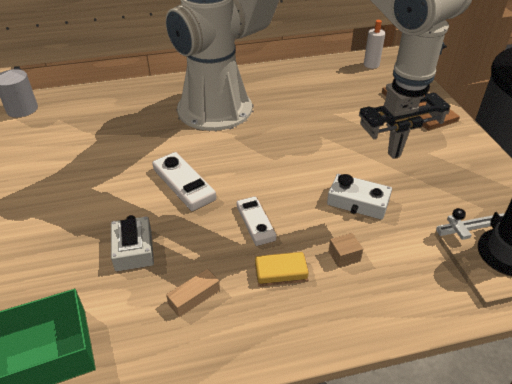

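View pics/top7.png

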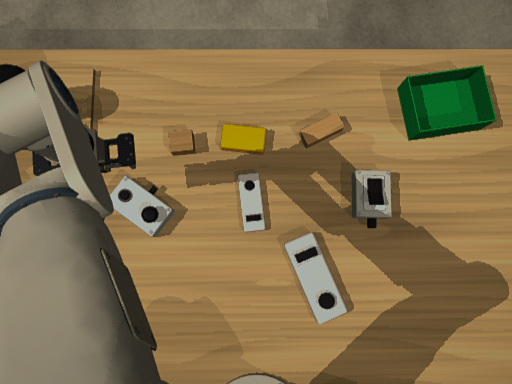

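Blocks at (323,129), (243,138) and (180,141) and the remote at (251,203) are where they were. Only the shadows differ.

```bash
python3 -c "
from cell import *
print(sign_off())"
```

```text
the job is handed in; nothing more can be done
None
```

All three controls were pressed in the order asked, and I handed the job in at about 13.7 s of the 48 s allowed. No verdict was reported.

| Control | At the stop | Check afterwards |
|---|---|---|
| Mains rocker | 9.5 N at fingertip height 64 mm, then 1 mm more (force not read) | +x wing lies level, gland-side wing is raised |
| Round button, smaller remote | 18.7 N at 26 mm | stays low; remote has not moved |
| Start button | 17.4 N at 50 mm | back out, looks the same as before |

- **Not touched:** the last pictures show the mushroom stop, the remote's oblong button, the maple blocks and the sanding block as they were. The robot is clear of everything.
- **Disagreed:** the round button showed almost no force in pauses partway down. I judged it fully in from the stiff stop at 26 mm and the pictures.
- **Disagreed:** a before/after comparison of the scene picture flagged changes at the blocks and the remote. The top view showed them in place, with only the arm's shadow changed.

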